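# Show how to make a coffee by pointing

## Robot

A 7-joint arm with a two-finger parallel gripper is mounted at the origin on a cart in front of the work surface, level with it; the furniture and walls round the work are solid. World frame = base frame: x ahead of the robot, y to its left, z up, the work surface at z = 0. Lengths are in mm, angles in rad, forces in N, time in s.
With the tool pointing down it reaches from about 425 to 800 mm from the base axis. Payload 8.3 kg.
Tool frame: the origin (TCP) lies midway between the tips of the shut fingers; the grasp point (between the pads) lies 19 mm behind it (bot.grasp_offset is the distance from the TCP to the grasp point, in mm); z points along the fingers, y is the line along which they close (so a half turn about z gives the same grasp; the last joint's range is limited). The gripper opens to 85 mm and grips with 20 to 120 N. Pads are 22 mm wide; open, the fingers measure 114 mm over their backs; the gripper's body (76 mm by 85 mm) begins 54 mm behind the grasp point. The pads swing forward as they close: fully open they stand 13 mm farther back than shut.
Start: joints at [-1.302, 0.383, 0.016, 1.37, -0.006, 1.388, -0.046], TCP at [203.539, 590.91, 231.279] pointing down, gripper open.
Joint ranges: [-2.95, 2.95], [-0.25, 2.06], [-1.52, 1.56], [0.18, 2.33], [-1.44, 4.58], [0.02, 2.06], [-3.01, 3.01]. Speed limits (rad/s): [2.39, 2.39, 3.01, 3.01, 3.14, 3.14, 3.14].

## Interface

Orientations are given as a unit quaternion [w, x, y, z].
In Python, from station import bot gives the robot as it stands.
- The arm moves only by the tool play_rows, never from a script. Its argument "rows" is a list of rows, each a list of 7 numbers: the shift along the world's x, y, z as a fraction of full scale, then the turn, a rotation vector about the world's x, y, z as a fraction of full scale, then the opening, from 0 (shut) to 1 (fully open). In form: [[tx, ty, tz, rx, ry, rz, jaw], ...]. A call has 1 to 12 rows; each row is the pose to reach, as a shift and turn from the pose commanded when the call began; what a row does not reach only later rows make up. Full scale, the value 1, is 0.1 m for a shift and 1.5 rad for a turn. A row lasts 1/12 s, in which the tool goes at most 41.7 mm and 7.16 degrees, less where a joint would pass 70% of its speed; a pose out of reach is approached as far as the arm can. A call with a number of a shift or a turn outside -1 to 1 is refused whole. A call with a gripper value outside its range is refused whole. The fingers move at their own pace and stop on an object; the grip force is fixed at half the most. Time passes only in rows, so rows that repeat a pose let the fingers close. It gives the time, the measured TCP pose, the force, the opening and the grip force at its end, in the units of the state.
- bot.get_state(): the state, without advancing time (a new reading comes with each control period).
- bot.grab_frame(name): name is "scene" or "side" or "wrist"; returns (picture, depth): 400x640x3 uint8, red, green, blue; 400x640 float32, mm along the optical axis (not along the pixel's ray), 0 where there is no reading.
- bot.camera_params(name): a dict with "fov_y" (degrees; the focal length in pixels is half the picture's height over the tangent of half this angle, whatever the lens; pixels are square), "cx", "cy" (the principal point, pixels), "D" ([k1, k2, p1, p2, k3] as OpenCV has them; the pictures are not rectified), "origin" and "attitude" of the camera in the world. Camera axes: x right, y up, looking along -z (the intrinsics and any distortion apply to the point x, -y, -z); pixel columns grow to the right and rows downward; lengths in mm; the calibration is good to about 2 mm. A picture is of the moment at which its call begins: read the wrist's pose just before it. camera_params takes no time and is no camera call; for the wrist camera it gives the pose at the moment of the call.
- bot.hand_in(): hands the job in; it is judged then, once.
Trained networks look in the newest picture that a camera, given by its name, has taken for a name from the list of things; names that differ only in an ending like _2 or _b are one class to them, and where a whole thing is asked for, a point or a joint stands for the part that bears it (a point fixed in the world has none). Each returns a list of dicts, best first, with "confidence" (0 to 1); they miss things now and then, are a little off and sometimes report something else, mostly with a low value. They report only what shows in the picture. A call takes as long as a camera call. They do not tell look-alikes from the thing itself.
- bot.spot_in(camera, query): "xy" ([column, row] in pixels, amid what is visible of it).
The state is a dict: "t": time; "joint_pos": joint angles; "qd": joint speeds; "joint_efforts": joint torques, N m; "eef_pos": TCP position; "tcp_rot": TCP orientation; "ft_force": force on the tool from outside, world axes, zero at the start; "moment": the same for the moment, N m; "opening": finger opening in mm; "grip_force": force on a finger pad.
Only numpy, scipy, OpenCV 4.12 (cv2) and the standard library are available. Lean on these libraries where they do the work, as an engineer would, in place of code of your own. Each camera call takes 0.05 s, during which the arm holds its last target. There are 200 camera calls.

## Task

Show a guest what to use for a coffee by pointing from above, in this order: the coffee jar with the wooden lid, the middle one of the three glass coffee cups standing in a row, then the lidded sugar bowl on its foot. For each, bring the fingertips down over the middle of its top, above it and no more than 5 cm away, and stay there for at least two seconds; go from one to the next at a good height, without dipping down over any of the other things standing on the open worktop. Touch nothing and move nothing at any time, and finish still pointing at the sugar bowl.

Things in the scene. Friction and masses are not known exactly. Their poses are not given: they have to be found in the camera images.
- coffee_jar_top (a point): centre of the top of the coffee jar: a clear round glass jar of dark brown coffee with a thick wooden lid, 66 mm across, 106 mm tall, standing loose on the worktop
- cup_middle_top (a point): centre of the open mouth of the middle one of three like pressed-glass coffee cups in a straight row; each is 51 mm tall, 45 mm across the bowl and 77 mm long with its handle. Centres in the row are about 90 mm apart, the row runs roughly left to right and the handles point roughly toward the robot
- sugar_bowl_top (a point): top of the lid knob, on the axis, of the sugar bowl: a plain beige-grey round bowl on a foot, with a domed lid, 68 mm across, 70 mm tall
- cup_a_top (a point): bystander: centre of the mouth of the left cup of the row (+y end), 51 mm tall
- cup_b_top (a point): bystander: centre of the mouth of the right cup of the row (-y end), 51 mm tall
- mug_top (a point): bystander: centre of the mouth of a mug with a handle, 68 mm across, 99 mm long with the handle, 73 mm tall
- jug_top (a point): bystander: centre over the top of a small brown jug with a handle, 62x90 mm, 93 mm tall
- beaker_top (a point): bystander: centre of the mouth of an amber glass beaker, 64 mm across, 110 mm tall. This and everything else loose stands on the open worktop; the jar, bowl, mug, jug and beaker stand round the row of cups and trade places. A shelf of glasses hangs 0.4 m above the far edge of the worktop, beyond x = 0.72
Things that resemble listed ones, but are neither listed nor needed, are in the scene too. What is shaped like the part that bears cup_middle_top but pink or red is not meant. What is shaped like the part that bears sugar_bowl_top but green is not meant.

How it is judged:
By the outcome, as a careful person would: the job done as asked, in the order asked, and still so for the second after the job is handed in, with the robot touching nothing.
It also fails if it takes over 56 s, if anything falls off the work surface, if the arm or the gripper's body presses on something with over 40 N, if the wrist force passes 120 N, or if a joint passes its speed limit or range.

## Working session

There is one attempt and no reset: what is moved stays moved. The work goes in short steps, Python scripts to look and compute and a tool call to move; the robot and the scene stay as the last step left them, time stands still between calls to the robot, and variables do not carry over. Pictures are saved under pics/ and viewed, at most 10 in all, crops included, and the job is handed in when it is done.

Besides the shell and the picture viewer there is one more tool, called as name([rows], argument=value, ...), one row to a line, values as JSON. play_rows: Moves the arm, as the interface text tells. Its arguments: {"type":"object","properties":{"rows":{"type":"array","items":{"type":"array","items":{"type":"number","minimum":-1,"maximum":1}}}},"required":["rows"]}

```bash
mkdir -p pics; cat > h.py <<'E'
import numpy as np, cv2
from station import bot
from scipy.spatial.transform import Rotation as R
def cam(n):
    p=bot.camera_params(n); f=200/np.tan(np.radians(p["fov_y"])/2)
    K=np.array([[f,0,p["cx"]],[0,f,p["cy"]],[0,0,1]])
    a=np.array(p["attitude"],float)
    M=a if a.shape==(3,3) else R.from_quat(a[[1,2,3,0]]).as_matrix()
    return K,np.array(p["D"],float),M,np.array(p["origin"],float)
def cloud(n,d,c=None):
    K,D,M,o=c or cam(n)
    v,u=np.mgrid[:400,:640]
    q=cv2.undistortPoints(np.stack([u,v],-1).reshape(-1,1,2).astype(float),K,D).reshape(400,640,2)
    P=np.stack([q[...,0]*d,-q[...,1]*d,-d],-1)@M.T+o
    P[d<=0]=np.nan
    return P
E
python3 - <<'E'
from h import *
s=bot.get_state(); print(s["t"],s["eef_pos"],s["tcp_rot"])
for n in("scene","side"):
    im,d=bot.grab_frame(n); P=cloud(n,d); np.save(f"pics/{n}.npy",P)
    print(n,cam(n)[3])
    cv2.imwrite(f"pics/{n}.png",im[...,::-1])
    for q in("coffee_jar_top","cup_middle_top","sugar_bowl_top","mug_top","jug_top","beaker_top","cup_a_top"):
        for r in bot.spot_in(n,q):
            x,y=np.round(r["xy"]).astype(int); print(q,(x,y),round(r["confidence"],2),np.round(P[y,x]))
E
```

```text
0.0 [203.40162845 590.43894257 230.27213653] [-1.45105394e-04  1.65116929e-01  9.86273503e-01 -9.78007765e-04]
scene [-408.41554242 -607.37675878  741.84251443]
coffee_jar_top (np.int64(413), np.int64(240)) 0.63 [ 435. -319.   77.]
cup_middle_top (np.int64(310), np.int64(210)) 0.84 [459.   8.  40.]
cup_middle_top (np.int64(363), np.int64(238)) 0.79 [ 414. -192.   46.]
cup_middle_top (np.int64(249), np.int64(206)) 0.63 [386. 180.  35.]
sugar_bowl_top (np.int64(442), np.int64(222)) 0.87 [ 582. -344.   52.]
sugar_bowl_top (np.int64(344), np.int64(195)) 0.72 [566. -44.  51.]
mug_top (np.int64(238), np.int64(181)) 0.62 [446. 275.  65.]
jug_top (np.int64(285), np.int64(175)) 0.63 [568. 180.  56.]
beaker_top (np.int64(394), np.int64(209)) 0.88 [ 532. -223.   81.]
cup_a_top (np.int64(286), np.int64(202)) 0.58 [460.  97.  37.]
side [  34.9934837  -631.25579431  808.27493995]
coffee_jar_top (np.int64(382), np.int64(291)) 0.79 [ 443. -326.  100.]
cup_middle_top (np.int64(338), np.int64(264)) 0.87 [ 459. -163.   16.]
cup_middle_top (np.int64(298), np.int64(216)) 0.86 [460.  13.  48.]
cup_middle_top (np.int64(247), np.int64(198)) 0.81 [393. 182.  30.]
sugar_bowl_top (np.int64(436), np.int64(274)) 0.82 [ 602. -351.   58.]
sugar_bowl_top (np.int64(343), np.int64(209)) 0.75 [574. -45.  53.]
mug_top (np.int64(250), np.int64(167)) 0.75 [455. 263.  68.]
jug_top (np.int64(302), np.int64(169)) 0.84 [577. 156.  69.]
beaker_top (np.int64(382), np.int64(245)) 0.77 [ 540. -228.   92.]
cup_a_top (np.int64(283), np.int64(198)) 0.73 [484. 127.  20.]
```

```bash
python3 - <<'E'
import cv2
a=cv2.imread("pics/side.png")[130:330,200:470]
cv2.imwrite("pics/side_c.png",cv2.resize(a,(800,593),interpolation=cv2.INTER_CUBIC))
E
```

```text
(no output)
```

View pics/scene.png

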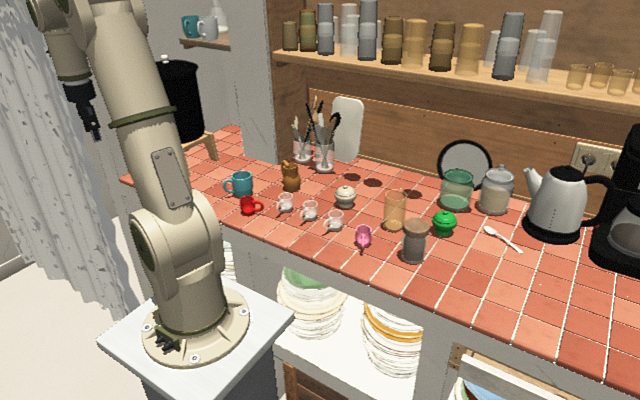

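View pics/side_c.png

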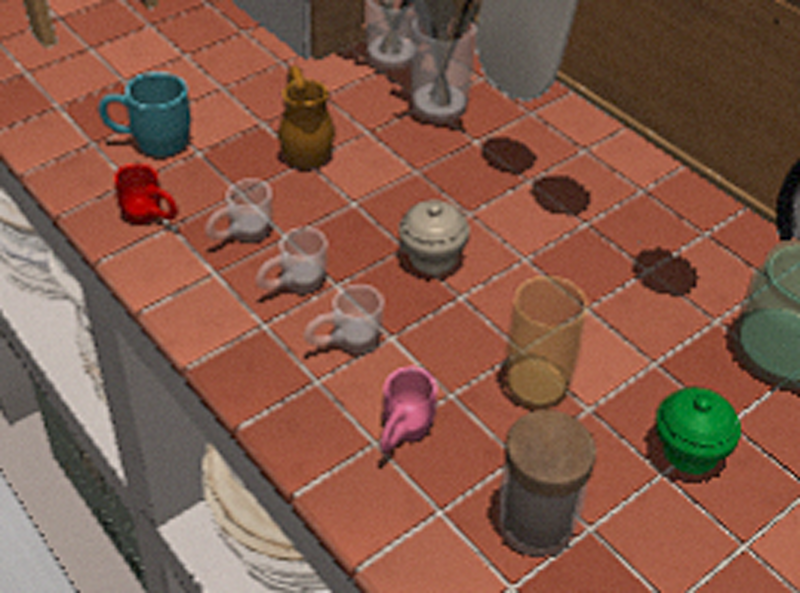

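The side crop (origin 200,130, scale 2.963) shows the wooden-lid jar at the lower right, lid centre about (551,448). The three clear cups run diagonally, with the middle mouth at about (303,245). The beige bowl's knob is at about (434,208). The red and pink cups and the green bowl are the look-alikes, and the scene view agrees.

```bash
python3 - <<'E'
from h import *
px={"side":{"jar":(386,281,106),"cup":(302.3,212.7,51),"bowl":(346.5,200.2,70)},"scene":{"jar":(414,225,106),"cup":(310,205,51),"bowl":(345,187,70)}}
for n in px:
    K,D,M,o=cam(n); P=np.load(f"pics/{n}.npy")
    for k,(u,v,z) in px[n].items():
        q=cv2.undistortPoints(np.array([[[u,v]]],float),K,D).ravel()
        r=M@np.array([q[0],-q[1],-1]); print(n,k,np.round(o+r*(z-o[2])/r[2]),np.round(P[int(round(v)),int(round(u))]))
P=np.load("pics/side.npy")
for k,c,z0,z1 in(("jar",(440,-325),98,114),("bowl",(580,-45),25,60),("knob",(580,-45),63,80),("cup",(460,10),40,58)):
    m=(np.hypot(P[...,0]-c[0],P[...,1]-c[1])<50)&(P[...,2]>z0)&(P[...,2]<z1)
    q=P[m]; print(k,m.sum(),np.round(q.min(0)),np.round(q.max(0)),np.round(np.median(q,0)))
print(np.round(bot.get_state()["joint_pos"],2))
E
```

```text
side jar [ 464. -316.  106.] [ 465. -315.  105.]
side cup [476.  14.  51.] [490.  37.  24.]
side bowl [593. -36.  70.] [590. -37.  72.]
scene jar [ 456. -310.  106.] [ 458. -310.  105.]
scene cup [467.  13.  51.] [493.  31.  30.]
scene bowl [582. -39.  70.] [591. -33.  64.]
jar 536 [ 433. -344.   98.] [ 489. -280.  109.] [ 460. -317.  105.]
bowl 343 [561. -66.  26.] [626.  -2.  60.] [582. -45.  51.]
knob 19 [587. -39.  63.] [601. -23.  72.] [593. -32.  66.]
cup 137 [428.  -1.  40.] [502.  41.  53.] [470.  19.  47.]
[-1.3   0.38  0.02  1.37 -0.01  1.39 -0.05]
```

play_rows([
  [0.3, -0.2, 0.2, 0, 0, 0, 0],
  [0.6, -0.5, 0.3, 0, 0, 0, 0],
  [0.8, -0.7, 0.3, 0, 0, 0, 0],
  [1, -1, 0.3, 0, 0, 0, 0],
  [1, -1, 0.3, 0, 0, 0, 0],
])

```text
t: 1.22
eef_pos: [310.6, 484.8, 262.3]
tcp_rot: [0.002, 0.171, 0.985, -0.0]
ft_force: [2.9, -0.3, 1.2]
opening: 25.4
grip_force: 0.0
```

play_rows([
  [0.3, -0.3, 0, 0, 0, 0, 0],
  [0.6, -0.6, 0, 0, 0, 0, 0],
  [0.8, -0.8, 0, 0, 0, 0, 0],
  [1, -1, 0, 0, 0, 0, 0],
])

```text
t: 1.55
eef_pos: [405.2, 388.9, 261.6]
tcp_rot: [0.0, 0.166, 0.986, 0.0]
ft_force: [-0.6, 0.4, 0.6]
opening: -0.4
grip_force: 0.0
```

play_rows([
  [0.3, -0.3, 0, 0, 0, 0, 0],
  [0.5, -0.6, 0, 0, 0, 0, 0],
  [0.7, -0.8, 0, 0, 0, 0, 0],
  [0.8, -1, 0, 0, 0, 0, 0],
])

```text
t: 1.88
eef_pos: [485.7, 288.4, 261.3]
tcp_rot: [0.0, 0.167, 0.986, -0.0]
ft_force: [-0.8, 0.4, 1.0]
opening: -0.1
grip_force: 0.0
```

play_rows([
  [0.1, -0.3, 0, 0, 0, 0, 0],
  [0.2, -0.6, 0, 0, 0, 0, 0],
  [0.3, -0.8, 0, 0, 0, 0, 0],
  [0.4, -1, 0, 0, 0, 0, 0],
])

```text
t: 2.22
eef_pos: [524.0, 189.2, 261.6]
tcp_rot: [0.0, 0.166, 0.986, 0.0]
ft_force: [-0.2, 0.6, -0.9]
opening: 0.1
grip_force: 0.0
```

play_rows([
  [0, -0.3, 0, 0, 0, 0, 0],
  [0, -0.6, 0, 0, 0, 0, 0],
  [0, -0.8, 0, 0, 0, 0, 0],
  [0, -1, 0, 0, 0, 0, 0],
])

```text
t: 2.55
eef_pos: [523.5, 89.2, 261.5]
tcp_rot: [0.0, 0.166, 0.986, 0.0]
ft_force: [-0.3, -0.2, 0.7]
opening: -0.1
grip_force: 0.0
```

play_rows([
  [-0.2, -0.3, 0, 0, 0, 0, 0],
  [-0.3, -0.6, 0, 0, 0, 0, 0],
  [-0.4, -0.8, 0, 0, 0, 0, 0],
  [-0.4, -1, 0, 0, 0, 0, 0],
  [-0.4, -1, 0, 0, 0, 0, 0],
])

```text
t: 2.97
eef_pos: [483.1, -13.8, 262.0]
tcp_rot: [0.001, 0.168, 0.986, -0.0]
ft_force: [0.6, -0.8, -0.8]
opening: -0.2
grip_force: 0.0
```

```bash
python3 - <<'E'
from h import *
s=bot.get_state(); print(s["t"],s["eef_pos"])
c=cam("wrist"); im,d=bot.grab_frame("wrist"); P=cloud("wrist",d,c); np.save("pics/w1.npy",P)
import pickle; pickle.dump(c,open("pics/w1.pkl","wb"))
print(c[3])
cv2.imwrite("pics/w1.png",im[...,::-1])
for k,p in(("cup",(474,14,51)),("bowl",(590,-36,70))):
    v=c[2].T@(np.array(p,float)-c[3]); print(k,cv2.projectPoints(np.array([[v[0],-v[1],-v[2]]]),np.zeros(3),np.zeros(3),c[0],c[1])[0].ravel())
E
```

```text
2.9667 [483.05240743 -13.79117022 261.95299421]
[412.8379025   10.10780487 403.92405404]
cup [336.63225031 163.27378416]
bowl [329.20836854 258.51799506]
```

View pics/w1.png

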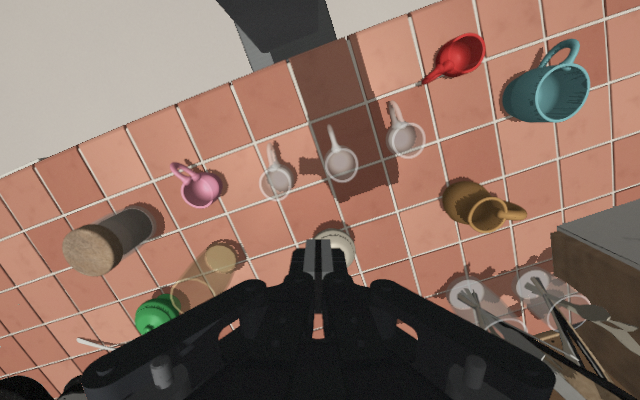

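The wrist view shows the middle cup's mouth at about (341,165), the jar lid at (92,251) and the bowl partly behind the fingers at about (333,250).

```bash
python3 - <<'E'
from h import *
import pickle
K,D,M,o=pickle.load(open("pics/w1.pkl","rb")); P=np.load("pics/w1.npy")
for k,u,v,z in(("cup",341,165,51),("jar",92,251,106)):
    q=cv2.undistortPoints(np.array([[[u,v]]],float),K,D).ravel()
    r=M@np.array([q[0],-q[1],-1]); print(k,np.round(o+r*(z-o[2])/r[2]))
for k,c,rr,z0,z1 in(("jar",(461,-314),60,98,114),("bowl",(590,-36),50,20,80),("cup",(474,14),28,42,60)):
    m=(np.hypot(P[...,0]-c[0],P[...,1]-c[1])<rr)&(P[...,2]>z0)&(P[...,2]<z1)
    q=P[m]; print(k,m.sum(),np.round(np.percentile(q,[1,50,99],axis=0)).tolist())
E
```

```text
cup [478.  19.  51.]
jar [ 467. -302.  106.]
jar 2033 [[437.0, -341.0, 99.0], [466.0, -308.0, 105.0], [498.0, -279.0, 107.0]]
bowl 671 [[563.0, -48.0, 30.0], [579.0, -16.0, 49.0], [617.0, -0.0, 58.0]]
cup 370 [[448.0, -2.0, 43.0], [471.0, 19.0, 48.0], [500.0, 39.0, 51.0]]
```

play_rows([
  [0, -0.3, 0, 0, 0, 0, 0],
  [0, -0.6, 0, 0, 0, 0, 0],
  [0, -0.8, 0, 0, 0, 0, 0],
  [0, -1, 0, 0, 0, 0, 0],
])

```text
t: 3.35
eef_pos: [483.8, -109.3, 261.4]
tcp_rot: [0.0, 0.165, 0.986, 0.0]
ft_force: [0.6, 0.5, -0.4]
opening: -0.1
grip_force: 0.0
```

play_rows([
  [0, -0.3, 0, 0, 0, 0, 0],
  [0, -0.6, 0, 0, 0, 0, 0],
  [0, -0.8, 0, 0, 0, 0, 0],
  [0, -1, 0, 0, 0, 0, 0],
])

```text
t: 3.68
eef_pos: [484.0, -209.5, 261.3]
tcp_rot: [0.0, 0.165, 0.986, -0.0]
ft_force: [0.3, -0.4, -1.2]
opening: 0.4
grip_force: 0.0
```

play_rows([
  [-0.1, -0.3, 0, 0, 0, 0, 0],
  [-0.2, -0.6, 0, 0, 0, 0, 0],
  [-0.2, -0.8, 0, 0, 0, 0, 0],
  [-0.2, -1, 0, 0, 0, 0, 0],
  [-0.2, -1, 0, 0, 0, 0, 0],
  [-0.2, -1, 0, 0, 0, 0, 0],
])

```text
t: 4.18
eef_pos: [463.9, -309.1, 260.9]
tcp_rot: [-0.0, 0.166, 0.986, -0.0]
ft_force: [-0.4, 0.5, -0.4]
opening: -0.2
grip_force: 0.0
```

```bash
python3 - <<'E'
from h import *
s=bot.get_state(); print(s["eef_pos"])
c=cam("wrist"); im,d=bot.grab_frame("wrist"); P=cloud("wrist",d,c)
cv2.imwrite("pics/w2.png",im[...,::-1])
c0=(464,-310)
m=(np.hypot(P[...,0]-c0[0],P[...,1]-c0[1])<60)&(P[...,2]>98)&(P[...,2]<114)
q=P[m]; print(m.sum(),np.round(np.percentile(q,[1,50,99],axis=0)).tolist())
(x,y),r=cv2.minEnclosingCircle(q[:,:2].astype(np.float32)); print(x,y,r)
E
```

```text
[ 463.85745278 -309.14787493  260.89794198]
2619 [[436.0, -343.0, 102.0], [466.0, -312.0, 105.0], [497.0, -282.0, 107.0]]
467.1941833496094 -313.10076904296875 32.993038177490234
```

View pics/w2.png

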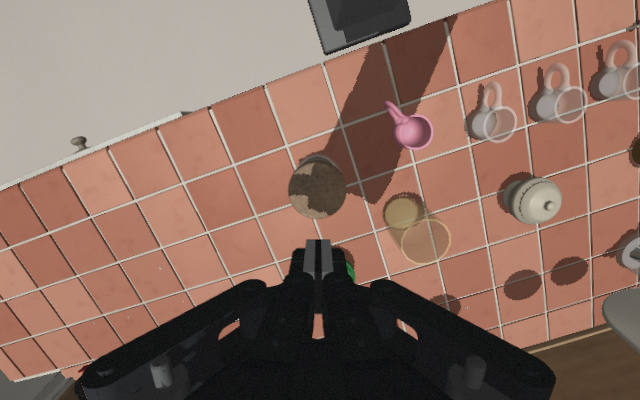

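The lid fits a circle of radius 33.0 mm, matching the stated size, centred at (467,-313). I'll descend to about 25 mm above it.

play_rows([
  [0.03, -0.04, -0.2, 0, 0, 0, 0],
  [0.03, -0.04, -0.4, 0, 0, 0, 0],
  [0.03, -0.04, -0.6, 0, 0, 0, 0],
  [0.03, -0.04, -0.8, 0, 0, 0, 0],
  [0.03, -0.04, -0.9, 0, 0, 0, 0],
  [0.03, -0.04, -1, 0, 0, 0, 0],
])

```text
t: 4.73
eef_pos: [467.2, -311.3, 160.4]
tcp_rot: [-0.0, 0.164, 0.986, 0.0]
ft_force: [0.4, 0.3, -0.7]
opening: -0.2
grip_force: 0.0
```

play_rows([
  [0, 0, -0.1, 0, 0, 0, 0],
  [0, 0, -0.2, 0, 0, 0, 0],
  [0, 0, -0.3, 0, 0, 0, 0],
  [0, 0, -0.3, 0, 0, 0, 0],
  [0, 0, -0.3, 0, 0, 0, 0],
  [0, 0, -0.3, 0, 0, 0, 0],
  [0, 0, -0.3, 0, 0, 0, 0],
  [0, 0, -0.3, 0, 0, 0, 0],
])

```text
t: 5.4
eef_pos: [466.9, -313.4, 131.9]
tcp_rot: [0.001, 0.165, 0.986, -0.0]
ft_force: [0.3, -1.1, -0.3]
opening: -0.1
grip_force: 0.0
```

play_rows([
  [0, 0, 0, 0, 0, 0, 0],
  [0, 0, 0, 0, 0, 0, 0],
  [0, 0, 0, 0, 0, 0, 0],
  [0, 0, 0, 0, 0, 0, 0],
  [0, 0, 0, 0, 0, 0, 0],
  [0, 0, 0, 0, 0, 0, 0],
  [0, 0, 0, 0, 0, 0, 0],
  [0, 0, 0, 0, 0, 0, 0],
  [0, 0, 0, 0, 0, 0, 0],
  [0, 0, 0, 0, 0, 0, 0],
  [0, 0, 0, 0, 0, 0, 0],
  [0, 0, 0, 0, 0, 0, 0],
])

```text
t: 6.4
eef_pos: [466.5, -313.1, 131.3]
tcp_rot: [-0.0, 0.165, 0.986, -0.0]
ft_force: [-1.1, -0.1, 1.1]
opening: -0.1
grip_force: 0.0
```

play_rows([
  [0, 0, 0, 0, 0, 0, 0],
  [0, 0, 0, 0, 0, 0, 0],
  [0, 0, 0, 0, 0, 0, 0],
  [0, 0, 0, 0, 0, 0, 0],
  [0, 0, 0, 0, 0, 0, 0],
  [0, 0, 0, 0, 0, 0, 0],
  [0, 0, 0, 0, 0, 0, 0],
  [0, 0, 0, 0, 0, 0, 0],
  [0, 0, 0, 0, 0, 0, 0],
  [0, 0, 0, 0, 0, 0, 0],
  [0, 0, 0, 0, 0, 0, 0],
  [0, 0, 0, 0, 0, 0, 0],
])

```text
t: 7.4
eef_pos: [466.6, -313.1, 131.3]
tcp_rot: [0.0, 0.165, 0.986, -0.0]
ft_force: [0.3, -0.6, 1.1]
opening: -0.4
grip_force: 0.0
```

play_rows([
  [0, 0, 0, 0, 0, 0, 0],
  [0, 0, 0, 0, 0, 0, 0],
  [0, 0, 0, 0, 0, 0, 0],
  [0, 0, 0, 0, 0, 0, 0],
  [0, 0, 0, 0, 0, 0, 0],
  [0, 0, 0, 0, 0, 0, 0],
  [0, 0, 0, 0, 0, 0, 0],
  [0, 0, 0, 0, 0, 0, 0],
])

```text
t: 8.07
eef_pos: [466.6, -313.1, 131.3]
tcp_rot: [-0.0, 0.165, 0.986, -0.0]
ft_force: [-0.4, 0.2, 0.3]
opening: 0.1
grip_force: 0.0
```

play_rows([
  [0, 0, 0.3, 0, 0, 0, 0],
  [0, 0, 0.6, 0, 0, 0, 0],
  [0, 0, 0.8, 0, 0, 0, 0],
  [0, 0, 1, 0, 0, 0, 0],
  [0, 0, 1, 0, 0, 0, 0],
])

```text
t: 8.48
eef_pos: [468.0, -314.4, 235.7]
tcp_rot: [0.003, 0.165, 0.986, -0.001]
ft_force: [-0.9, -1.4, 0.2]
opening: 0.4
grip_force: 0.0
```

play_rows([
  [0, 0, 0.2, 0, 0, 0, 0],
  [0, 0, 0.3, 0, 0, 0, 0],
  [0, 0.3, 0.3, 0, 0, 0, 0],
  [0, 0.6, 0.3, 0, 0, 0, 0],
  [0, 0.8, 0.3, 0, 0, 0, 0],
  [0, 1, 0.3, 0, 0, 0, 0],
])

```text
t: 8.98
eef_pos: [466.6, -211.6, 261.1]
tcp_rot: [-0.0, 0.165, 0.986, 0.0]
ft_force: [-0.0, 0.1, 0.2]
opening: -0.0
grip_force: 0.0
```

play_rows([
  [0, 0.3, 0, 0, 0, 0, 0],
  [0, 0.6, 0, 0, 0, 0, 0],
  [0, 0.8, 0, 0, 0, 0, 0],
  [0, 1, 0, 0, 0, 0, 0],
])

```text
t: 9.32
eef_pos: [466.4, -111.4, 261.1]
tcp_rot: [0.0, 0.164, 0.986, 0.0]
ft_force: [0.5, 0.3, 0.1]
opening: -0.3
grip_force: 0.0
```

play_rows([
  [0, 0.3, 0, 0, 0, 0, 0],
  [0, 0.6, 0, 0, 0, 0, 0],
  [0, 0.8, 0, 0, 0, 0, 0],
  [0, 1, 0, 0, 0, 0, 0],
  [0, 1, 0, 0, 0, 0, 0],
  [0, 1, 0, 0, 0, 0, 0],
])

```text
t: 9.82
eef_pos: [466.5, -12.1, 261.0]
tcp_rot: [-0.0, 0.164, 0.986, -0.0]
ft_force: [-0.2, -0.8, 0.5]
opening: -0.0
grip_force: 0.0
```

```bash
python3 - <<'E'
from h import *
s=bot.get_state(); print(s["t"],s["eef_pos"])
c=cam("wrist"); im,d=bot.grab_frame("wrist"); P=cloud("wrist",d,c)
cv2.imwrite("pics/w3.png",im[...,::-1]); np.save("pics/w3.npy",P)
import pickle; pickle.dump(c,open("pics/w3.pkl","wb"))
for k,c0,rr,z0,z1 in(("cup",(477,16),30,42,58),("bowl",(590,-36),55,25,80),("knob",(590,-36),40,62,80)):
    m=(np.hypot(P[...,0]-c0[0],P[...,1]-c0[1])<rr)&(P[...,2]>z0)&(P[...,2]<z1)
    q=P[m]; print(k,m.sum(),np.round(np.percentile(q,[1,50,99],axis=0)).tolist())
E
```

```text
9.8167 [466.49511934 -12.07981403 261.01208046]
cup 363 [[448.0, -2.0, 42.0], [471.0, 19.0, 48.0], [500.0, 39.0, 51.0]]
bowl 408 [[563.0, -27.0, 30.0], [585.0, -11.0, 45.0], [617.0, -0.0, 58.0]]Traceback (most recent call last):
  File "<stdin>", line 8, in <module>
    return _quantile_unchecked(
        a, q, axis, out, overwrite_input, method, keepdims, weights)
    return _ureduce(a,
                    func=_quantile_ureduce_func,
    ...<5 lines>...
                    overwrite_input=overwrite_input,
                    method=method)
    r = func(a, **kwargs)
    result = _quantile(arr,
                       quantiles=q,
    ...<2 lines>...
                       out=out,
                       weights=wgt)
    slices_having_nans = np.isnan(arr[-1, ...])
                                  ~~~^^^^^^^^^
IndexError: index -1 is out of bounds for axis 0 with size 0
```

View pics/w3.png

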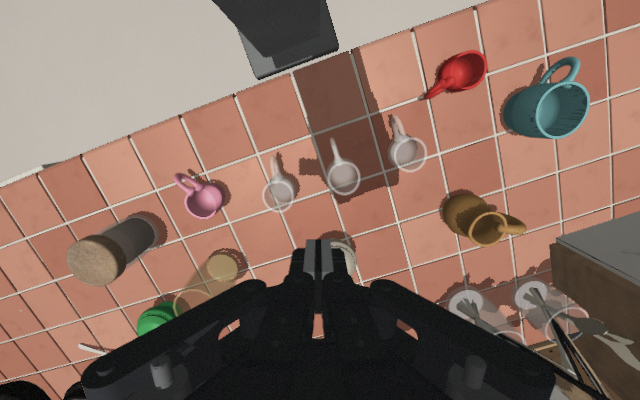

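The wrist view shows the middle cup's mouth at about (344,179), and nothing has been disturbed.

```bash
python3 - <<'E'
from h import *
import pickle
K,D,M,o=pickle.load(open("pics/w3.pkl","rb"))
for k,u,v,z,oo in(("cup",344,179,51,o),("bowl_w2",548,206,70,o+[-2.6,-297.1,0]),("cup_w2",569,105,51,o+[-2.6,-297.1,0])):
    q=cv2.undistortPoints(np.array([[[u,v]]],float),K,D).ravel()
    r=M@np.array([q[0],-q[1],-1]); print(k,np.round(oo+r*(z-oo[2])/r[2]))
E
```

```text
cup [479.  19.  51.]
bowl_w2 [591. -38.  70.]
cup_w2 [477.  15.  51.]
```

play_rows([
  [0.12, 0.3, 0, 0, 0, 0, 0],
  [0.12, 0.3, 0, 0, 0, 0, 0],
  [0.12, 0.3, -0.2, 0, 0, 0, 0],
  [0.12, 0.3, -0.4, 0, 0, 0, 0],
  [0.12, 0.3, -0.6, 0, 0, 0, 0],
  [0.12, 0.3, -0.8, 0, 0, 0, 0],
  [0.12, 0.3, -1, 0, 0, 0, 0],
  [0.12, 0.3, -1, 0, 0, 0, 0],
])

```text
t: 10.53
eef_pos: [476.2, 15.3, 157.7]
tcp_rot: [-0.003, 0.166, 0.986, -0.001]
ft_force: [-1.6, 0.1, -0.3]
opening: 0.0
grip_force: 0.0
```

play_rows([
  [0, 0, -0.2, 0, 0, 0, 0],
  [0, 0, -0.4, 0, 0, 0, 0],
  [0, 0, -0.6, 0, 0, 0, 0],
  [0, 0, -0.7, 0, 0, 0, 0],
  [0, 0, -0.8, 0, 0, 0, 0],
  [0, 0, -0.85, 0, 0, 0, 0],
  [0, 0, -0.85, 0, 0, 0, 0],
  [0, 0, -0.85, 0, 0, 0, 0],
  [0, 0, -0.85, 0, 0, 0, 0],
])

```text
t: 11.28
eef_pos: [479.3, 16.9, 77.2]
tcp_rot: [0.001, 0.165, 0.986, 0.0]
ft_force: [0.7, 0.2, 0.2]
opening: -0.0
grip_force: 0.0
```

play_rows([
  [0, 0, 0, 0, 0, 0, 0],
  [0, 0, 0, 0, 0, 0, 0],
  [0, 0, 0, 0, 0, 0, 0],
  [0, 0, 0, 0, 0, 0, 0],
  [0, 0, 0, 0, 0, 0, 0],
  [0, 0, 0, 0, 0, 0, 0],
  [0, 0, 0, 0, 0, 0, 0],
  [0, 0, 0, 0, 0, 0, 0],
  [0, 0, 0, 0, 0, 0, 0],
  [0, 0, 0, 0, 0, 0, 0],
  [0, 0, 0, 0, 0, 0, 0],
  [0, 0, 0, 0, 0, 0, 0],
])

```text
t: 12.28
eef_pos: [478.5, 16.9, 76.3]
tcp_rot: [-0.0, 0.165, 0.986, -0.0]
ft_force: [0.2, 0.2, -0.2]
opening: -0.2
grip_force: 0.0
```

play_rows([
  [0, 0, 0, 0, 0, 0, 0],
  [0, 0, 0, 0, 0, 0, 0],
  [0, 0, 0, 0, 0, 0, 0],
  [0, 0, 0, 0, 0, 0, 0],
  [0, 0, 0, 0, 0, 0, 0],
  [0, 0, 0, 0, 0, 0, 0],
  [0, 0, 0, 0, 0, 0, 0],
  [0, 0, 0, 0, 0, 0, 0],
  [0, 0, 0, 0, 0, 0, 0],
  [0, 0, 0, 0, 0, 0, 0],
  [0, 0, 0, 0, 0, 0, 0],
  [0, 0, 0, 0, 0, 0, 0],
])

```text
t: 13.28
eef_pos: [478.5, 16.9, 76.3]
tcp_rot: [-0.0, 0.165, 0.986, -0.0]
ft_force: [0.9, -0.8, -0.3]
opening: 0.3
grip_force: 0.0
```

play_rows([
  [0, 0, 0, 0, 0, 0, 0],
  [0, 0, 0, 0, 0, 0, 0],
  [0, 0, 0, 0, 0, 0, 0],
  [0, 0, 0, 0, 0, 0, 0],
  [0, 0, 0, 0, 0, 0, 0],
  [0, 0, 0, 0, 0, 0, 0],
  [0, 0, 0, 0, 0, 0, 0],
  [0, 0, 0, 0, 0, 0, 0],
])

```text
t: 13.95
eef_pos: [478.5, 16.9, 76.3]
tcp_rot: [-0.0, 0.165, 0.986, -0.0]
ft_force: [0.2, -0.4, -0.2]
opening: -0.5
grip_force: 0.0
```

play_rows([
  [0, 0, 0.3, 0, 0, 0, 0],
  [0, 0, 0.6, 0, 0, 0, 0],
  [0, 0, 0.8, 0, 0, 0, 0],
  [0, 0, 1, 0, 0, 0, 0],
  [0, 0, 1, 0, 0, 0, 0],
])

```text
t: 14.37
eef_pos: [480.8, 17.0, 180.4]
tcp_rot: [0.003, 0.165, 0.986, 0.001]
ft_force: [0.6, -0.2, -0.4]
opening: 0.1
grip_force: 0.0
```

play_rows([
  [0, 0, 0.3, 0, 0, 0, 0],
  [0, 0, 0.6, 0, 0, 0, 0],
  [0, 0, 0.8, 0, 0, 0, 0],
  [0, 0, 0.8, 0, 0, 0, 0],
  [0.3, -0.2, 0.8, 0, 0, 0, 0],
  [0.6, -0.3, 0.8, 0, 0, 0, 0],
  [0.8, -0.5, 0.8, 0, 0, 0, 0],
  [1, -0.54, 0.8, 0, 0, 0, 0],
  [1, -0.54, 0.8, 0, 0, 0, 0],
])

```text
t: 15.12
eef_pos: [580.4, -39.0, 254.2]
tcp_rot: [-0.001, 0.166, 0.986, -0.001]
ft_force: [-1.4, 0.6, -0.5]
opening: -0.4
grip_force: 0.0
```

play_rows([
  [0.13, 0, 0, 0, 0, 0, 0],
  [0.13, 0, 0, 0, 0, 0, 0],
  [0.13, 0, 0, 0, 0, 0, 0],
  [0.13, 0, 0, 0, 0, 0, 0],
])

```text
t: 15.45
eef_pos: [590.8, -36.9, 255.8]
tcp_rot: [-0.001, 0.165, 0.986, -0.0]
ft_force: [1.0, -0.6, 0.3]
opening: -0.0
grip_force: 0.0
```

```bash
python3 - <<'E'
from h import *
s=bot.get_state(); print(s["t"],s["eef_pos"])
c=cam("wrist"); im,d=bot.grab_frame("wrist"); P=cloud("wrist",d,c)
cv2.imwrite("pics/w4.png",im[...,::-1]); K,D,M,o=c
print(bot.spot_in("wrist","sugar_bowl_top"))
m=(np.hypot(P[...,0]-591,P[...,1]+36)<55)&(P[...,2]>15)&(P[...,2]<80)
q=P[m]; print(m.sum(),np.round(np.percentile(q,[0.5,50,99.5],axis=0)).tolist())
(x,y),r=cv2.minEnclosingCircle(q[(q[:,2]>30)][:,:2].astype(np.float32)); print(x,y,r)
k=q[q[:,2]>64]; print(len(k),k.mean(0) if len(k) else "")
E
```

```text
15.45 [590.8483616  -36.91754552 255.76617598]
[{'xy': [133.5, 256.5], 'confidence': 0.93}, {'xy': [319.3, 178.5], 'confidence': 0.91}]
2043 [[563.0, -65.0, 38.0], [592.0, -32.0, 56.0], [628.0, -1.0, 69.0]]
596.2410888671875 -33.167999267578125 33.94454574584961
78 [595.17800639 -32.17501261  67.70772731]
```

View pics/w4.png

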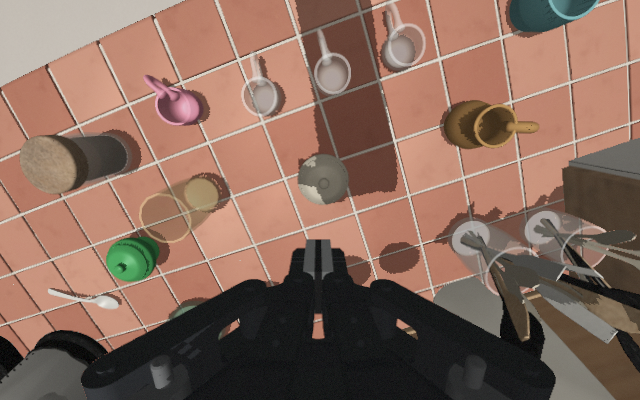

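The bowl fits a circle of radius 33.9 mm centred at (596,-33), with the knob at pixel (323,183). All three cups are still in place.

play_rows([
  [0.05, 0.04, -0.2, 0, 0, 0, 0],
  [0.05, 0.04, -0.4, 0, 0, 0, 0],
  [0.05, 0.04, -0.6, 0, 0, 0, 0],
  [0.05, 0.04, -0.8, 0, 0, 0, 0],
  [0.05, 0.04, -0.9, 0, 0, 0, 0],
  [0.05, 0.04, -1, 0, 0, 0, 0],
  [0.05, 0.04, -1, 0, 0, 0, 0],
])

```text
t: 16.13
eef_pos: [595.5, -32.8, 154.8]
tcp_rot: [-0.001, 0.165, 0.986, -0.0]
ft_force: [-0.5, 0.5, 0.5]
opening: -0.1
grip_force: 0.0
```

play_rows([
  [0, 0, -0.2, 0, 0, 0, 0],
  [0, 0, -0.4, 0, 0, 0, 0],
  [0, 0, -0.5, 0, 0, 0, 0],
  [0, 0, -0.6, 0, 0, 0, 0],
  [0, 0, -0.6, 0, 0, 0, 0],
  [0, 0, -0.6, 0, 0, 0, 0],
  [0, 0, -0.6, 0, 0, 0, 0],
  [0, 0, -0.6, 0, 0, 0, 0],
])

```text
t: 16.8
eef_pos: [597.3, -33.2, 97.5]
tcp_rot: [0.001, 0.165, 0.986, 0.0]
ft_force: [-0.1, 0.6, -0.6]
opening: -0.2
grip_force: 0.0
```

play_rows([
  [0, 0, 0, 0, 0, 0, 0],
  [0, 0, 0, 0, 0, 0, 0],
  [0, 0, 0, 0, 0, 0, 0],
  [0, 0, 0, 0, 0, 0, 0],
  [0, 0, 0, 0, 0, 0, 0],
  [0, 0, 0, 0, 0, 0, 0],
  [0, 0, 0, 0, 0, 0, 0],
  [0, 0, 0, 0, 0, 0, 0],
  [0, 0, 0, 0, 0, 0, 0],
  [0, 0, 0, 0, 0, 0, 0],
  [0, 0, 0, 0, 0, 0, 0],
  [0, 0, 0, 0, 0, 0, 0],
])

```text
t: 17.8
eef_pos: [596.6, -33.1, 96.3]
tcp_rot: [-0.0, 0.165, 0.986, -0.0]
ft_force: [-0.2, 0.8, -1.4]
opening: -0.4
grip_force: 0.0
```

play_rows([
  [0, 0, 0, 0, 0, 0, 0],
  [0, 0, 0, 0, 0, 0, 0],
  [0, 0, 0, 0, 0, 0, 0],
  [0, 0, 0, 0, 0, 0, 0],
  [0, 0, 0, 0, 0, 0, 0],
  [0, 0, 0, 0, 0, 0, 0],
  [0, 0, 0, 0, 0, 0, 0],
  [0, 0, 0, 0, 0, 0, 0],
  [0, 0, 0, 0, 0, 0, 0],
  [0, 0, 0, 0, 0, 0, 0],
  [0, 0, 0, 0, 0, 0, 0],
  [0, 0, 0, 0, 0, 0, 0],
])

```text
t: 18.8
eef_pos: [596.5, -33.1, 96.2]
tcp_rot: [-0.0, 0.165, 0.986, -0.0]
ft_force: [0.1, 0.0, -0.1]
opening: -0.0
grip_force: 0.0
```

play_rows([
  [0, 0, 0, 0, 0, 0, 0],
  [0, 0, 0, 0, 0, 0, 0],
  [0, 0, 0, 0, 0, 0, 0],
  [0, 0, 0, 0, 0, 0, 0],
  [0, 0, 0, 0, 0, 0, 0],
  [0, 0, 0, 0, 0, 0, 0],
  [0, 0, 0, 0, 0, 0, 0],
  [0, 0, 0, 0, 0, 0, 0],
  [0, 0, 0, 0, 0, 0, 0],
  [0, 0, 0, 0, 0, 0, 0],
])

```text
t: 19.63
eef_pos: [596.5, -33.1, 96.3]
tcp_rot: [-0.0, 0.165, 0.986, -0.0]
ft_force: [-0.2, -0.4, -0.3]
opening: 0.4
grip_force: 0.0
```

```bash
python3 -c "
from station import bot
print(bot.get_state()['eef_pos']); print(bot.hand_in())"
```

```text
[596.51122318 -33.11165845  96.25290296]
the job is handed in; nothing more can be done
None
```

The arm pointed at the jar, the middle cup and the sugar bowl in that order, about 25 mm above each for over 2.5 s. I saw no sign of contact, and I handed the job in at about 20 s with the fingertips still over the bowl.

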